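Uncap the fixture pin and hold the lever level over it

TASK

Lift the orange protective cap off the pin of the assembly fixture and set it down on the worktop, clear of the fixture. Then pick up the blue lever by its balance point (the yellow band on its arm) and hold it level about 3 cm above the pin, with the bore of its big hub lined up over the pin and its small eye over the green rest pad, not touching the fixture. Finish while still holding it there; do not lower it or let go, and leave the gear, the bearing housing, the bushing and the bearing where they are.

Things in the scene. Friction and masses are not known exactly. Their poses are not given: they have to be found in the camera images.
- fixture: Fixed assembly fixture: dark steel base plate 190 (x) x 70 (y) x 12 mm. Origin: centre of its underside, on the worktop. Its x axis runs from the pin (at x = -70 mm, y = 0) to the green rest pad (at x = +70 mm, y = 0). The pin stands on a steel collar 34 mm in diameter whose top is 25 mm above the worktop; the pin is 20 mm in diameter, tapered at the tip, which is 65 mm above the worktop. The pad is 34 x 34 mm with its top 25 mm above the worktop
- pin_tip (a point): Centre of the top of the fixture's pin, 65 mm above the worktop; axes as the fixture's
- rest_pad (a point): Centre of the top of the green rest pad, 25 mm above the worktop
- pin_cap: Loose orange ribbed plastic cap, 36 mm in diameter (a thin lip at its top is 39 mm), 50 mm high, 60 g, closed on top and open below (26 mm hollow, 45 mm deep). Origin: centre of its lower rim, z up. At the start it stands over the pin, its rim on the collar 25 mm above the worktop and its top at 75 mm; it must rise more than 40 mm to clear the pin
- lever: Loose blue cast lever, about 0.5 kg, lying flat on its two bosses. Origin: on the underside, midway between the two bosses; x runs from the big hub to the small eye, z up. Big hub at x = -70 mm: 44 mm in diameter, 36 mm high, with a 24 mm through bore. Small eye at x = +70 mm: 28 mm in diameter, 28 mm high, 12 mm bore. The straight arm between them is 20 mm wide (y) and 16 mm thick, from 12 to 28 mm above the underside
- lever_balance (a point): Balance point of the lever, marked by a 14 mm wide yellow band round the arm: 50 mm from the hub's axis towards the eye (x = -20 mm in the lever's frame), in the middle of the arm 20 mm above the underside; axes as the lever's
- hub_bore (a point): Centre of the lower mouth of the big hub's bore, at the lever's underside (x = -70 mm in the lever's frame)
- small_eye (a point): Centre of the underside of the lever's small eye (x = +70 mm in the lever's frame)
- gear: Bystander: pale loose gear wheel, 48 mm in diameter, 18 mm high, origin under its centre
- bearing_housing: Bystander: pale loose bearing block, 20 x 54 x 34 mm, origin under its centre
- flanged_bushing: Bystander: beige loose flanged bushing, 34 mm in diameter, 28 mm high, origin under its centre
- bearing: Bystander: loose steel ball bearing, 35 mm in diameter, 11 mm high, origin under its centre

How it is judged:
On the way, in this order (a step that is already met when the one before it is completed fails the run):
1. the cap is off the pin and set down on the worktop, clear of the fixture and let go, with the lever still lying on the worktop (height (world z) of pin_cap below 0.03 m and horizontal distance between pin_cap and pin_tip above 0.05 m and contact force between pin_cap and fixture below 0.05 N and contact force between pin_cap and the fingers below 0.05 N and linear speed of pin_cap below 0.03 m/s and height (world z) of lever below 0.01 m), for 0.2 s.
2. the lever is lifted clear of the worktop in the fingers, gripped within 20 mm of its balance point (height (world z) of lever above 0.03 m and contact force between lever and the fingers above 1 N and x of the grasp point in the frame of lever_balance between -0.02 and 0.02 m), for 0.2 s.
At the end, for the whole second after the job is handed in: Lever held still, gripped within 20 mm of its balance point, level within 5 deg, touching neither fixture nor cap; hub bore 10-70 mm above the pin tip, within 10 mm sideways; small eye within 20 mm sideways of the pad; cap let go on the worktop, 50 mm or more from the pin, off the fixture (z of hub_bore in the frame of pin_tip between 0.01 and 0.07 m and horizontal distance between hub_bore and pin_tip below 0.01 m and horizontal distance between small_eye and rest_pad below 0.02 m and angle between lever's own z axis and vertical below 0.09 rad and linear speed of lever below 0.02 m/s and contact force between lever and the fingers above 1 N and contact force between each of lever, pin_cap and fixture below 0.05 N and contact force between lever and pin_cap below 0.05 N and x of the grasp point in the frame of lever_balance between -0.02 and 0.02 m and height (world z) of pin_cap below 0.03 m and horizontal distance between pin_cap and pin_tip above 0.05 m and contact force between pin_cap and the fingers below 0.05 N and linear speed of pin_cap below 0.03 m/s); the arm keeps its last pose, push and grip.
It fails at once if the cap is dropped or thrown (faster than 0.9 m/s with no finger on it) instead of set down (linear speed of pin_cap above 0.9 m/s and contact force between pin_cap and the fingers below 0.01 N).
It fails at once if a bystander (gear, bearing housing, bushing, bearing) is moved more than 30 mm (distance of any of gear, bearing_housing, flanged_bushing, bearing from where it was at the start of the episode above 0.03 m).
It also fails if it takes over 51 s, if anything falls off the work surface, if the arm or the gripper's body presses on something with over 40 N, if the wrist force passes 120 N, or if a joint passes its speed limit or range.

ROBOT

A 6-joint arm with a two-finger parallel gripper is mounted at the origin on a cart in front of the work surface, level with it; the furniture and walls round the work are solid. World frame = base frame: x ahead of the robot, y to its left, z up, the work surface at z = 0. Lengths are in m, angles in rad, forces in N, time in s.
With the tool pointing down it reaches from about 0.3 to 0.875 m from the base axis. Payload 6.4 kg.
Tool frame: the origin (TCP) lies at the very end of the fingers, on their centre line; the grasp point (between the pads) lies ctrl.pinch_z behind it (ctrl.pinch_z is the distance from the TCP to the grasp point, in m); y points along the fingers, z is the direction in which the jaws open and shut, and the axes are right-handed (so a half turn about y gives the same grasp; the last joint's range is limited). The gripper opens to 85 mm and grips with 20 to 120 N. Pads are 22 mm wide; open, the fingers measure 114 mm over their backs; the gripper's body (76 mm by 85 mm) begins 54 mm behind the grasp point. The pads swing forward as they close: fully open they stand 13 mm farther back than shut.
Start: joints at [-1.398, 0.181, 1.607, -0, 1.354, -0.206], TCP at [0.213, -0.534, 0.193] pointing down, gripper open.
Joint ranges: [-2.99, 2.99], [-0.89, 2.07], [0.3, 2.58], [-1.14, 4.28], [0, 2.63], [-3.12, 3.12]. Speed limits (rad/s): [2.57, 2.57, 3.01, 3.14, 3.14, 3.14].

INTERFACE

Orientations are given as a unit quaternion [w, x, y, z].
In Python, from bench import ctrl gives the robot as it stands.
- The arm moves only by the shell command python3 -m pendant 'ROWS'. ROWS is JSON, one flat list of numbers, 7 for each row, row after row: the shift along the world's x, y, z in m, then the turn, a rotation vector about the world's x, y, z in degrees, then the finger opening in m, from 0 to 0.0854. In form: [tx, ty, tz, rx, ry, rz, hand, tx, ty, tz, rx, ry, rz, hand, ...]. A call has 1 to 12 rows; each row shifts and turns the commanded pose from where the row before left it; what a row does not reach is not made up. A row lasts 1/8 s, in which the tool goes at most 62.5 mm and 10.7 degrees, less where a joint would pass 70% of its speed; a pose out of reach is approached as far as the arm can. A call with a gripper value outside its range is refused whole. The fingers move at their own pace and stop on an object; the grip force is fixed at half the most. Time passes only in rows, so rows that do not move let the fingers close. It gives the time, the measured TCP pose, the force and the opening at its end, in the units of the state.
- ctrl.get_obs(): the state, without advancing time (a new reading comes with each control period).
- ctrl.camera(name): name is "scene" or "top" or "wrist"; returns the picture (384x512x3 uint8, red, green, blue); there is no depth.
- ctrl.camera_info(name): a dict with "fx", "fy", "cx", "cy" (pixels), "origin" and "rotation" of the camera in the world; the wrist camera has in their place "tool_from_camera" (4x4, takes a point from camera to tool coordinates, whose origin is the TCP and whose axes are the tool frame's). Camera axes: x right, y down, z forward; pixel columns grow to the right and rows downward; lengths in m; the calibration is good to about 2 mm. A picture is of the moment at which its call begins: read the wrist's pose just before it. camera_info takes no time and is no camera call.
- ctrl.hand_in(): hands the job in, once; it reports no verdict.
Trained networks look in the newest picture that a camera, given by its name, has taken for a name from the list of things; names that differ only in an ending like _2 or _b are one class to them, and where a whole thing is asked for, a point or a joint stands for the part that bears it (a point fixed in the world has none). Each returns a list of dicts, best first, with "score" (0 to 1); they miss things now and then, are a little off and sometimes report something else, mostly with a low value. They report only what shows in the picture. A call takes as long as a camera call.
- ctrl.silhouettes(target, camera): "mask" (384x512 bool, what is visible of it) and "bbox" ([left, top, right, bottom] in pixels, round what is visible of it).
The state is a dict: "time_s": time; "q": joint angles; "dq": joint speeds; "joint_efforts": joint torques, N m; "eef_pos": TCP position; "eef_rot": TCP orientation; "wrist_force": force on the tool from outside, world axes, zero at the start; "torque": the same for the moment, N m; "opening": opening from 0.0 (shut) to 1.0 (fully open).
Only numpy, scipy, OpenCV 4.12 (cv2) and the standard library are available. Lean on these libraries where they do the work, as an engineer would, in place of code of your own. Each camera call takes 0.05 s, during which the arm holds its last target.

## Working session

There is one attempt and no reset: what is moved stays moved. The work goes in short steps, Python scripts to look and compute and a shell command to move; the robot and the scene stay as the last step left them, time stands still between calls to the robot, and variables do not carry over. Pictures are saved under pics/ and viewed, and the job is handed in when it is done.

```bash
mkdir -p pics; ls; python3 - <<'E'
from bench import ctrl
import cv2
o=ctrl.get_obs(); print(o['time_s'],o['eef_pos'],o['eef_rot'],o['opening'],ctrl.pinch_z)
for n in ['scene','top','wrist']:
    im=ctrl.camera(n); cv2.imwrite(f'pics/{n}0.png',im[:,:,::-1]); i=ctrl.camera_info(n); print(n,i)
    if n!='wrist':
        for t in ['fixture','pin_cap','lever','gear','bearing_housing','flanged_bushing','bearing']:
            r=ctrl.silhouettes(t,n); print(t,[(round(float(x['score']),2),x['bbox']) for x in r[:2]])
E
```

```text
pics
0.0 [ 0.21256158 -0.53363119  0.19169349] [ 0.13314211 -0.13310621  0.69507038 -0.69385379] 1.0052406977610948 0.0187
scene {'fx': 435.87848232176685, 'fy': 435.87848232176685, 'cx': 255.61125678876766, 'cy': 186.12222919656438, 'origin': array([0.10593715, 0.47739015, 0.79506221]), 'rotation': array([ 0.1510511 , -0.40050117,  0.84053301, -0.33209431])}
fixture [(0.97, [281.8, 148.5, 362.3, 202.2])]
pin_cap [(0.91, [338.8, 166.8, 358.3, 190.3])]
lever [(0.84, [176.4, 217.9, 247.1, 270.8])]
gear [(0.81, [133.9, 256.1, 156.8, 274.5])]
bearing_housing [(0.9, [173.6, 308.9, 205.2, 334.5]), (0.52, [283.8, 155.9, 360.0, 202.5])]
flanged_bushing [(0.57, [223.5, 164.1, 238.9, 185.3])]
bearing [(0.62, [313.2, 242.2, 325.9, 259.5])]
top {'fx': 357.08310896267227, 'fy': 357.08310896267227, 'cx': 259.86388229803197, 'cy': 184.3946933478618, 'origin': array([0.547699  , 0.05087322, 0.93702938]), 'rotation': array([ 0.02428143, -0.69886061,  0.714838  ,  0.00330121])}
fixture [(0.79, [332.1, 141.3, 367.4, 215.5]), (0.38, [281.3, 233.4, 293.6, 246.7])]
pin_cap [(0.61, [351.9, 196.7, 367.1, 212.6])]
lever [(0.97, [206.3, 149.2, 233.7, 213.9])]
gear [(0.57, [160.8, 155.1, 178.5, 173.3])]
bearing_housing [(0.44, [159.5, 221.0, 182.1, 230.7])]
flanged_bushing [(0.52, [273.3, 119.2, 285.6, 132.2]), (0.4, [201.7, 148.3, 236.9, 210.5])]
bearing [(0.44, [282.3, 233.3, 293.0, 249.4])]
wrist {'fx': 297.07742984937465, 'fy': 297.07742984937465, 'cx': 250.77382758924557, 'cy': 195.1119235688102, 'tool_from_camera': array([[ 4.38979695e-04,  9.56350594e-01,  2.92221404e-01,
        -7.48655167e-02],
       [-5.46948486e-04, -2.92221159e-01,  9.56350613e-01,
        -1.82056691e-01],
       [ 9.99999754e-01, -5.79648555e-04,  3.94795354e-04,
         1.05802882e-03],
       [ 0.00000000e+00,  0.00000000e+00,  0.00000000e+00,
         1.00000000e+00]])}
```

View pics/scene0.png

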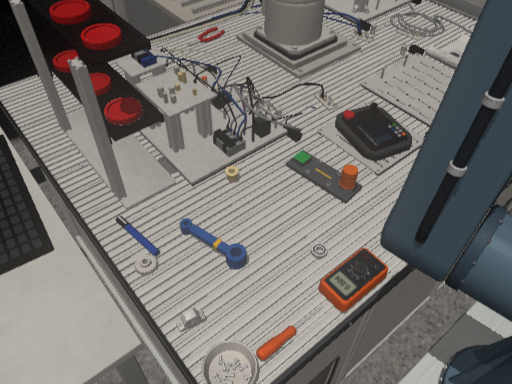

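View pics/top0.png

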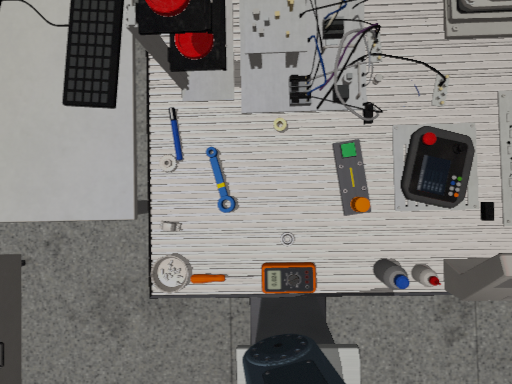

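View pics/wrist0.png

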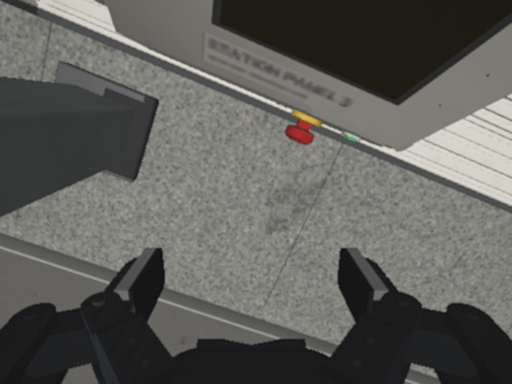

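The top picture shows the cap at about (361,205), the pad at (348,150), the lever hub at (227,204) and the eye at (211,152). The scene picture agrees, with the cap at (348,178) and the hub at (236,257). Next I'll measure them.

```bash
cat > h.py <<'E'
import numpy as np, cv2
from scipy.spatial.transform import Rotation as R
from scipy.optimize import least_squares
from bench import ctrl
def rot(q): return R.from_quat([q[1],q[2],q[3],q[0]]).as_matrix()
def cam(n,obs=None):
    i=ctrl.camera_info(n); K=np.array([[i['fx'],0,i['cx']],[0,i['fy'],i['cy']],[0,0,1]])
    if n=='wrist':
        T=np.eye(4);T[:3,:3]=rot(obs['eef_rot']);T[:3,3]=obs['eef_pos'];T=T@i['tool_from_camera']
        return K,T[:3,:3],T[:3,3]
    return K,rot(i['rotation']),np.array(i['origin'])
def proj(c,P):
    K,Rm,o=c; p=(np.atleast_2d(P)-o)@Rm; p=p@K.T; return p[:,:2]/p[:,2:]
def ray(c,uv,z):
    K,Rm,o=c; d=Rm@np.linalg.inv(K)@np.array([uv[0],uv[1],1.]); return o+d*(z-o[2])/d[2]
def cyl(x,y,r,z0,z1):
    a=np.linspace(0,2*np.pi,48,endpoint=False); c=np.c_[x+r*np.cos(a),y+r*np.sin(a)]
    return np.vstack([np.c_[c,np.full(48,z)] for z in (z0,z1)])
def box(x0,x1,y0,y1,z0,z1): return np.array([[x,y,z] for x in(x0,x1) for y in(y0,y1) for z in(z0,z1)],float)
LEVER=[cyl(-.07,0,.022,0,.036),cyl(.07,0,.014,0,.028),box(-.07,.07,-.01,.01,.012,.028)]
CAP=[cyl(0,0,.018,0,.05),cyl(0,0,.0195,.047,.05)]
FIX=[box(-.095,.095,-.035,.035,0,.012),cyl(-.07,0,.018,.025,.075),box(.053,.087,-.017,.017,0,.025)]
def place(parts,x,y,z,th):
    c,s=np.cos(th),np.sin(th);M=np.array([[c,-s,0],[s,c,0],[0,0,1]])
    return [p@M.T+[x,y,z] for p in parts]
def rend(c,parts,S=4):
    m=np.zeros((384*S,512*S),np.uint8)
    for p in parts:
        h=cv2.convexHull(((proj(c,p)+.5)*S).astype(np.float32)); cv2.fillPoly(m,[np.round(h).astype(np.int32)],1)
    return cv2.resize(m.astype(np.float32),(512,384),interpolation=cv2.INTER_AREA)
def fit(parts,views,p0,z,sym=False,half=None):
    # views: list (cam,mask); minimise blurred mask differences
    V=[(c,cv2.GaussianBlur(m.astype(np.float32),(0,0),1.5)) for c,m in views]
    def f(p):
        th=0 if sym else p[2]*10
        return np.concatenate([(cv2.GaussianBlur(rend(c,place(parts,p[0],p[1],z,th)),(0,0),1.5)-m).ravel() for c,m in V])
    q=np.array(p0[:2] if sym else [p0[0],p0[1],p0[2]/10])
    r=least_squares(f,q,diff_step=None,x_scale=.01,method='trf',jac=lambda p:np.stack([(f(p+d)-f(p-d))/(2*.0015) for d in np.eye(len(p))*.0015],1),max_nfev=40)
    iou=[float(np.minimum(rend(c,place(parts,r.x[0],r.x[1],z,0 if sym else r.x[2]*10)),m).sum()/np.maximum(rend(c,place(parts,r.x[0],r.x[1],z,0 if sym else r.x[2]*10)),m).sum()) for c,m in views]
    x=r.x.copy()
    if not sym:x[2]*=10
    return x,np.round(iou,3)
def sil(t,n): 
    r=ctrl.silhouettes(t,n); return r[0]['mask'] if r else None
E
python3 - <<'E'
from h import *
for n in['top','scene']: ctrl.camera(n)
C={n:cam(n) for n in['top','scene']}
t=C['top']
cap=ray(t,(361,205),.07);pad=ray(t,(348,150),.025);hub=ray(t,(227,204),.036);eye=ray(t,(211,152),.028);print(cap,pad,hub,eye)
print(np.linalg.norm((hub-eye)[:2]),np.linalg.norm((cap-pad)[:2]))
# check calibration convention
print(proj(C['scene'],[cap,hub]))
M={o:{n:sil(o,n) for n in C} for o in['pin_cap','lever','fixture']}
def ini(a,b): m=(a+b)/2; return [m[0],m[1],np.arctan2(b[1]-a[1],b[0]-a[0])]
for o,P,p0,z,s in[('pin_cap',CAP,cap,.025,True),('lever',LEVER,ini(hub,eye),0,False),('fixture',FIX,ini(cap,pad),0,False)]:
    for vs in(['top'],['scene'],['top','scene']):
        x,i=fit(P,[(C[n],M[o][n]) for n in vs],p0,z,s)
        print(o,vs,np.round(x,4),i)
for o,h in[('gear',.018),('bearing_housing',.034),('flanged_bushing',.028),('bearing',.011)]:
    m=sil(o,'top'); v,u=np.nonzero(m); print(o,ray(t,(u.mean(),v.mean()),h))
E
```

```text
[ 0.51873236 -0.15734738  0.07      ] [ 0.65735968 -0.13970017  0.025     ] [0.52714355 0.17007625 0.036     ] [0.66125749 0.20983896 0.028     ]
0.13988431474760113 0.13974605099310197
[[349.54983591 171.18280143]
 [237.27580103 249.96177526]]
pin_cap ['top'] [ 0.5207 -0.1553] [0.918]
pin_cap ['scene'] [ 0.5193 -0.1573] [0.847]
pin_cap ['top', 'scene'] [ 0.5197 -0.1563] [0.904 0.838]
lever ['top'] [0.5958 0.1944 0.2696] [0.83]
lever ['scene'] [0.5941 0.1938 0.2698] [0.912]
lever ['top', 'scene'] [0.5948 0.194  0.2697] [0.829 0.914]
fixture ['top'] [ 0.5915 -0.1476  0.1219] [0.833]
fixture ['scene'] [ 0.5888 -0.1481  0.1018] [0.768]
fixture ['top', 'scene'] [ 0.5894 -0.1481  0.1154] [0.835 0.768]
gear [0.63744085 0.32627232 0.018     ]
bearing_housing [0.47485541 0.31917694 0.034     ]Traceback (most recent call last):
  File "<stdin>", line 16, in <module>
    return _wrapfunc(a, 'nonzero')
    return _wrapit(obj, method, *args, **kwds)
    result = getattr(arr, method)(*args, **kwds)
ValueError: Calling nonzero on 0d arrays is not allowed. Use np.atleast_1d(scalar).nonzero() instead.
```

```bash
python3 - <<'E'
from h import *
o=ctrl.get_obs(); M=rot(o['eef_rot']); print(o['time_s'],M.round(3),o['eef_pos'])
for n in (0.1154,0.2697): print(n, np.degrees(n), 'x axis tool yaw', np.degrees(np.arctan2(M[1,0],M[0,0])),'jaw yaw',np.degrees(np.arctan2(M[1,2],M[0,2])))
c=cam('top')
print(ray(c,(288,239),.011),ray(c,(280,125),.028),proj(c,[.55,0.02,0.05]))
E
```

```text
1.4 [[-0.929  0.     0.37 ]
 [-0.37   0.    -0.929]
 [-0.    -1.    -0.   ]] [ 0.2126574  -0.53423884  0.19257525]
0.1154 6.6119329558097 x axis tool yaw -158.29565982171013 jaw yaw -68.29565978871378
0.2697 15.452671734678303 x axis tool yaw -158.29565982171013 jaw yaw -68.29565978871378
[0.43318565 0.01727466 0.011     ] [0.72571354 0.03122797 0.028     ] [[286.36826922 193.63755983]]
```

```bash
python3 - <<'E'
from h import *
im=cv2.imread('pics/top0.png'); cv2.imwrite('pics/crop1.png',cv2.resize(im[200:384,300:512],None,fx=3.5,fy=3.2,interpolation=3))
o=ctrl.get_obs();print(proj(cam('top'),[o['eef_pos'],[.52,-.156,.19]]))
w=cam('wrist',o); p=[(400,100),(215,22),(290,115),(120,50),(300,120)]
for q in p: print(q,[ray(w,q,z).round(3) for z in(0,.1,-.5)])
print(w[2])
E
```

```text
[[571.895182   356.69647395]
 [374.47725515 206.05056155]]
(400, 100) [array([ 0.354, -0.672,  0.   ]), array([ 0.335, -0.628,  0.1  ]), array([ 0.448, -0.893, -0.5  ])]
(215, 22) [array([ 0.35 , -0.438,  0.   ]), array([ 0.332, -0.457,  0.1  ]), array([ 0.439, -0.345, -0.5  ])]
(290, 115) [array([ 0.289, -0.557,  0.   ]), array([ 0.287, -0.544,  0.1  ]), array([ 0.297, -0.622, -0.5  ])]
(120, 50) [array([ 0.283, -0.346,  0.   ]), array([ 0.283, -0.389,  0.1  ]), array([ 0.283, -0.131, -0.5  ])]
(300, 120) [array([ 0.288, -0.57 ,  0.   ]), array([ 0.286, -0.554,  0.1  ]), array([ 0.295, -0.655, -0.5  ])]
[ 0.28260568 -0.50754191  0.37463329]
```

View pics/crop1.png

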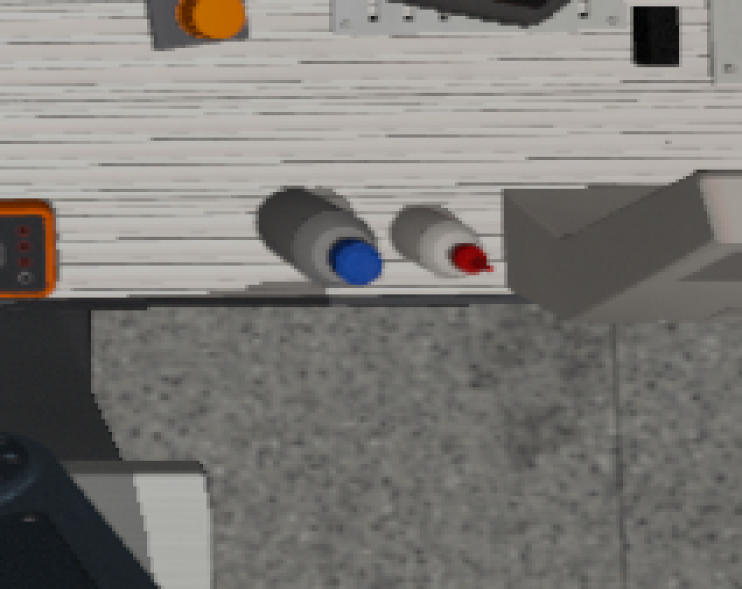

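```bash
python3 -m pendant '[0,0.04,0.04,0,0,0,0.085, 0,0.045,0.04,0,0,0,0.085, 0,0.045,0.04,0,0,0,0.085, 0.02,0.05,0,0,0,0,0.085, 0.02,0.05,0,0,0,0,0.085, 0.045,0.03,0,0,0,-5,0.085, 0.05,0.028,0,0,0,-5,0.085, 0.05,0.028,0,0,0,-5,0.085, 0.05,0.028,-0.02,0,0,0,0.085, 0.05,0.028,-0.02,0,0,0,0.085, 0,0,0,0,0,0,0.085]'
python3 - <<'E'
from h import *
o=ctrl.get_obs(); im=ctrl.camera('wrist'); cv2.imwrite('pics/w1.png',im[:,:,::-1])
M=rot(o['eef_rot']);print(o['eef_pos'],np.degrees(np.arctan2(M[1,2],M[0,2]))%180)
c=cam('wrist',o)
print(fit(CAP,[(c,sil('pin_cap','wrist'))],[.5197,-.1563],.025,True))
print(fit(FIX,[(c,sil('fixture','wrist')|sil('pin_cap','wrist'))],[.5894,-.1481,.1154],0))
E
```

```text
time_s: 2.78
eef_pos: [0.4988, -0.1592, 0.2698]
eef_rot: [0.042, -0.044, 0.707, -0.705]
wrist_force: [-0.2, -0.5, 0.7]
opening: 0.994
[ 0.49879759 -0.15922285  0.26975266] 96.97736508760754
(array([ 0.52167893, -0.15967938]), array([0.918]))
(array([ 0.58877363, -0.15006796,  0.1334377 ]), array([0.963]))
```

View pics/w1.png

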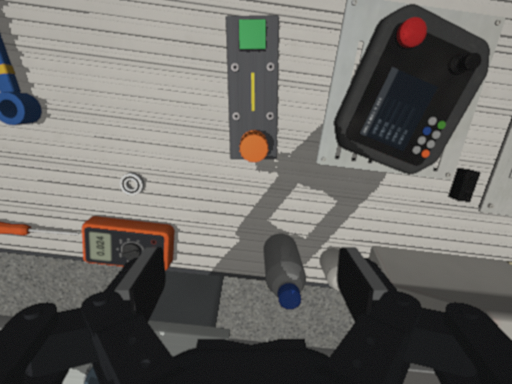

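```bash
python3 -m pendant '[0.021,0.001,-0.045,0,0,0,0.085, 0,0,-0.05,0,0,0,0.085, 0,0,-0.05,0,0,0,0.085, 0,0,-0.05,0,0,0,0.085, 0,0,-0.04,0,0,0,0.085, 0,0,0,0,0,0,0.085, 0,0,0,0,0,0,0.0, 0,0,0,0,0,0,0, 0,0,0,0,0,0,0, 0,0,0,0,0,0,0, 0,0,0,0,0,0,0]'
python3 - <<'E'
from h import *
cv2.imwrite('pics/w2.png',ctrl.camera('wrist')[:,:,::-1])
E
```

```text
time_s: 4.35
eef_pos: [0.5188, -0.1612, 0.0378]
eef_rot: [-0.041, 0.041, -0.706, 0.706]
wrist_force: [-0.6, -0.4, 0.1]
opening: -0.002
```

View pics/w2.png

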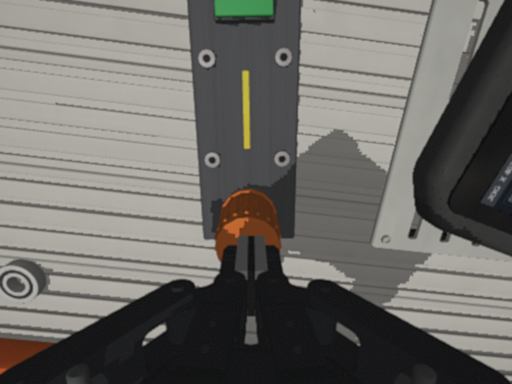

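```bash
python3 - <<'E'
from h import *
o=ctrl.get_obs(); c=cam('wrist',o)
print(o['eef_pos'],rot(o['eef_rot']).round(3))
print(ray(c,(248,190),.075), ray(c,(248,225),.075),proj(c,[o['eef_pos'],[.52,-.158,.075],[.5385,-.158,.075]]), ray(c,(244,5),.025),ray(c,(246,71),.012))
print(fit(FIX[:1]+FIX[2:],[(c,sil('fixture','wrist'))],[.5894,-.1481,.1154],0))
for n in('top','scene'):
  im=ctrl.camera(n); cv2.imwrite(f'pics/{n}1.png',im[:,:,::-1])
s=cv2.imread('pics/scene1.png')[110:240,260:420]; t=cv2.imread('pics/top1.png')[110:240,280:440]
cv2.imwrite('pics/st1.png',cv2.resize(np.hstack([s,t]),None,fx=2.5,fy=2.5,interpolation=3))
E
```

```text
[ 0.51869268 -0.16117324  0.03768915] [[-0.993  0.     0.117]
 [-0.117 -0.    -0.993]
 [-0.    -1.     0.   ]]
[ 0.55205189 -0.15687064  0.075     ] [ 0.53304151 -0.15904724  0.075     ] [[249.21964846 223.41339304]
 [243.31057523 247.09961316]
 [247.1934664  215.1209565 ]] [ 0.64710957 -0.14324017  0.025     ] [ 0.61363602 -0.14796188  0.012     ]
(array([ 0.6162888 , -0.14680187,  0.13229957]), array([0.917]))
```

View pics/st1.png

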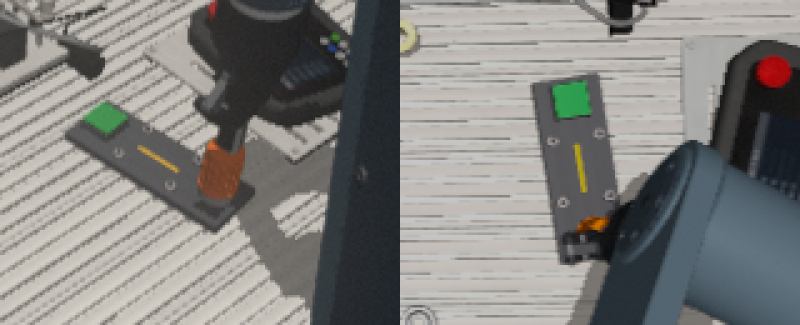

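```bash
python3 - <<'E'
from h import *
o=ctrl.get_obs()
for n in('scene','top'):
  c=cam(n); print(n,proj(c,[o['eef_pos'],o['eef_pos']+[0,0,.0187],o['eef_pos']+[0,0,.05],[.52,-.158,.075],[.52,-.158,.025]]).round(1))
print(o['wrist_force'],o['time_s'])
s=cv2.imread('pics/scene1.png')[140:210,310:390]
cv2.imwrite('pics/s1b.png',cv2.resize(s,None,fx=8,fy=8,interpolation=3))
t=cv2.imread('pics/top1.png')[170:225,320:400]
cv2.imwrite('pics/t1b.png',cv2.resize(t,None,fx=8,fy=8,interpolation=3))
E
```

```text
scene [[348.4 180. ]
 [349.7 174.6]
 [352.  165.2]
 [349.7 169.3]
 [346.2 183.8]]
top [[359.4 204.7]
 [361.2 204.9]
 [364.5 205.2]
 [361.8 204.5]
 [356.9 204. ]]
[-0.63018146 -0.1888872   0.45900531] 4.55
```

View pics/s1b.png

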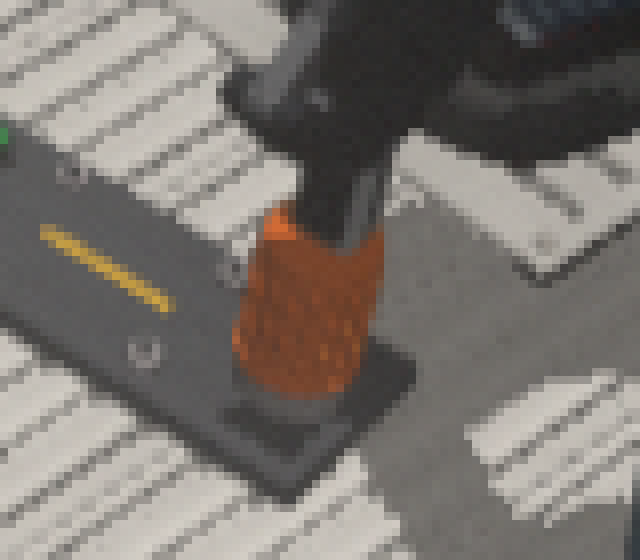

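View pics/t1b.png

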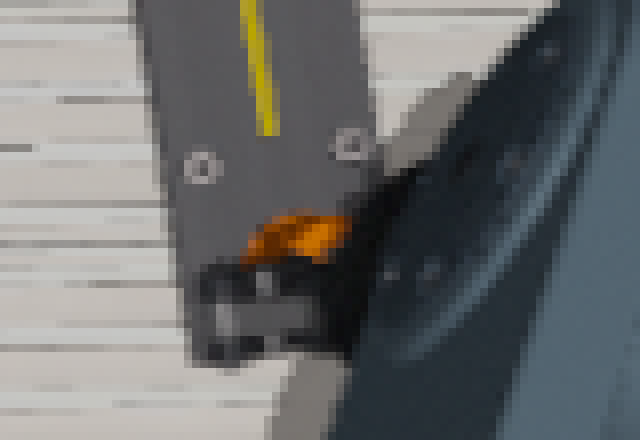

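```bash
python3 - <<'E'
from h import *
o=ctrl.get_obs(); c=cam('wrist',o); print(o['eef_pos'],o['q'])
im=cv2.imread('pics/w2.png'); sm=sil('fixture','wrist')
m=sm.astype(np.float32)
# free camera translation: fit tool offset so that fixture at top/scene pose matches
for name,pose in(('tops',(.5894,-.1481,.1200)),('wristw1',(.5888,-.1501,.1334))):
  parts=place(FIX[:1]+FIX[2:],pose[0],pose[1],0,pose[2])
  B=lambda a:cv2.GaussianBlur(a,(0,0),2)[:235]
  keep=cv2.GaussianBlur(sil('pin_cap','wrist').astype(np.float32),(0,0),3)[:235]<.02
  f=lambda d:((B(rend((c[0],c[1],c[2]+d[:3]),parts))-B(m))*keep).ravel()
  J=lambda d:np.stack([(f(d+e)-f(d-e))/.006 for e in np.eye(3)*.003],1)
  for s in([0,0,0],[0,0,.03]):
    r=least_squares(f,np.array(s,float),jac=J,x_scale=.01); print(name,r.x.round(4),r.cost)
E
```

```text
[ 0.51858309 -0.16117675  0.0374962 ] [-5.19991405e-01  3.04902038e-01  1.80196302e+00 -1.03759055e-05
  1.03495762e+00  9.33739836e-01]
tops [-0.0016  0.0021  0.0017] 22.64459
tops [-0.0015  0.0022  0.0029] 26.473904
wristw1 [-0.002  -0.      0.0018] 5.7144723
wristw1 [-0.0014  0.0001  0.0019] 5.59458
```

```bash
python3 - <<'E'
from h import *
o=ctrl.get_obs(); c=cam('wrist',o)
im=cv2.imread('pics/w2.png')
im2=im.copy()
for z,col in((.025,(255,0,0)),(.075,(0,255,0))):
    p=proj(c,cyl(.5194,-.1594,.018,z,z)); cv2.polylines(im2,[np.round(p[:48]).astype(int)],True,col,1)
p=proj(c,[o['eef_pos']])[0]; cv2.drawMarker(im2,tuple(int(v) for v in p),(255,0,255),0,8,1)
a=np.hstack([im[170:350,180:320],im2[170:350,180:320]])
cv2.imwrite('pics/w2b.png',cv2.resize(a,None,fx=2.8,fy=2.8,interpolation=3))
E
```

```text
(no output)
```

View pics/w2b.png

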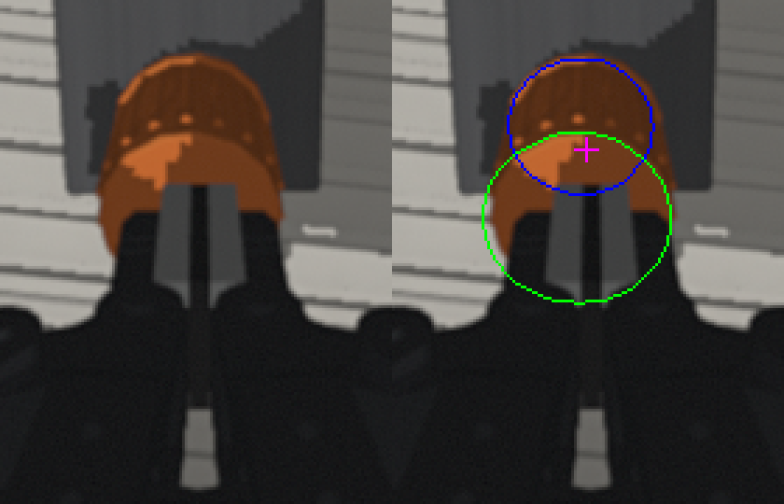

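```bash
python3 - <<'E'
from h import *
i=ctrl.camera_info('wrist'); T=np.linalg.inv(i['tool_from_camera']); c=(cam('top')[0]*0+np.array([[i['fx'],0,i['cx']],[0,i['fy'],i['cy']],[0,0,1]]),T[:3,:3].T,-T[:3,:3].T@T[:3,3])
for y in(0,-.013,-.03,-.048): print(y,proj(c,[[x,y,z] for z in(0,.0425) for x in(-.011,0,.011)]).round(0).tolist())
im=cv2.imread('pics/w1.png')[230:384,90:420]; cv2.imwrite('pics/w1b.png',cv2.resize(im,None,fx=2.4,fy=2.4,interpolation=3))
E
```

```text
0 [[249.0, 208.0], [249.0, 223.0], [249.0, 239.0], [315.0, 208.0], [314.0, 223.0], [313.0, 239.0]]
-0.013 [[249.0, 215.0], [249.0, 231.0], [249.0, 248.0], [319.0, 215.0], [318.0, 231.0], [317.0, 248.0]]
-0.03 [[249.0, 226.0], [249.0, 244.0], [249.0, 261.0], [326.0, 226.0], [324.0, 244.0], [323.0, 261.0]]
-0.048 [[249.0, 240.0], [249.0, 260.0], [249.0, 279.0], [335.0, 240.0], [333.0, 260.0], [331.0, 279.0]]
```

View pics/w1b.png

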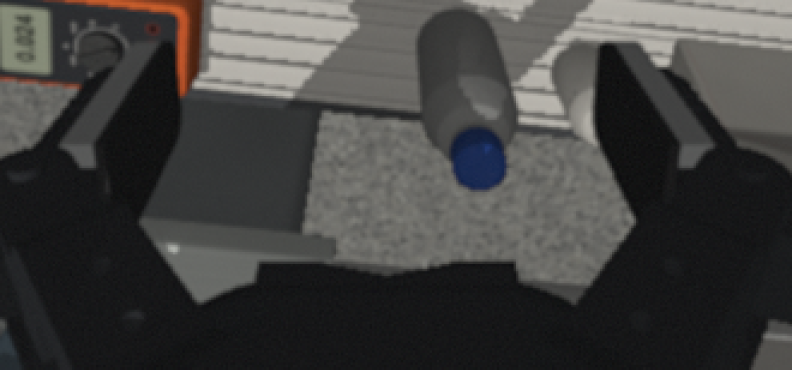

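The fingers closed above the cap. Both pictures show their tips at its top, about 75 mm up, while the reported TCP is 38 mm. In the wrist pictures the real tips also sit about 40 mm behind the calibrated TCP. I'll treat that as a tool-length offset, go down in small steps, and check forces and pictures as I go.

```bash
python3 -m pendant '[0,0,0,0,0,0,0.085, 0,0,0,0,0,0,0.085, 0,0,0,0,0,0,0.085, 0,0,0,0,0,0,0.085, 0,0,0,0,0,0,0.085, 0.001,0.002,-0.01,0,0,0,0.085, 0,0,-0.01,0,0,0,0.085, 0,0,-0.01,0,0,0,0.085, 0,0,0,0,0,0,0.085]'
cat > look.py <<'E'
from h import *
import sys
k=sys.argv[1]
w=cv2.resize(ctrl.camera('wrist'),(533,400)); s=ctrl.camera('scene')
x0,y0=int(sys.argv[2]),int(sys.argv[3])
s=cv2.resize(s[y0:y0+100,x0:x0+66],(264,400),interpolation=3)
cv2.imwrite(f'pics/{k}.png',np.hstack([w,s])[:,:,::-1])
o=ctrl.get_obs();print(o['time_s'],o['eef_pos'],o['wrist_force'],o['opening'])
E
python3 look.py k1 315 120
```

```text
time_s: 5.82
eef_pos: [0.5186, -0.1587, 0.0062]
eef_rot: [0.041, -0.042, 0.706, -0.705]
wrist_force: [0.4, -0.0, 0.3]
opening: 0.999
5.925 [ 0.51953043 -0.15918998  0.00733842] [-0.34369814 -0.59686547  0.07863711] 0.9931714789847025
```

View pics/k1.png

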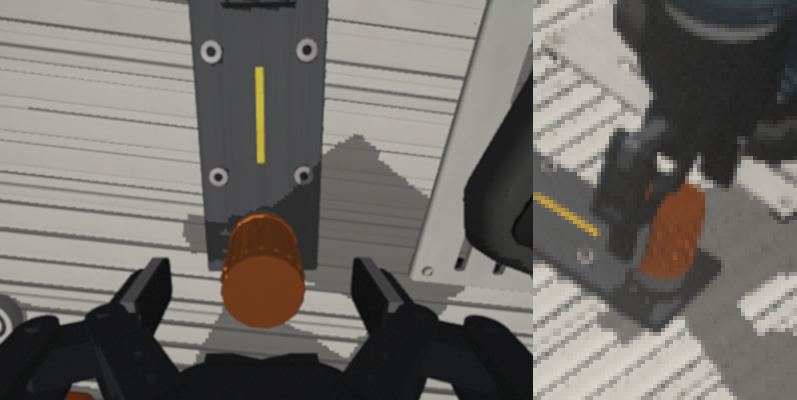

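```bash
python3 -m pendant '[0,0,-0.008,0,0,0,0.085, 0,0,0,0,0,0,0, 0,0,0,0,0,0,0, 0,0,0,0,0,0,0, 0,0,0,0,0,0,0]'
python3 look.py k2 315 120
```

```text
time_s: 6.55
eef_pos: [0.5201, -0.1595, 0.0001]
eef_rot: [-0.042, 0.041, -0.706, 0.706]
wrist_force: [0.1, 0.1, 2.0]
opening: 0.408
6.65 [ 5.20091165e-01 -1.59469188e-01  5.86948570e-05] [ 0.28242779 -0.01265534  3.39719   ] 0.4076680077001634
```

View pics/k2.png

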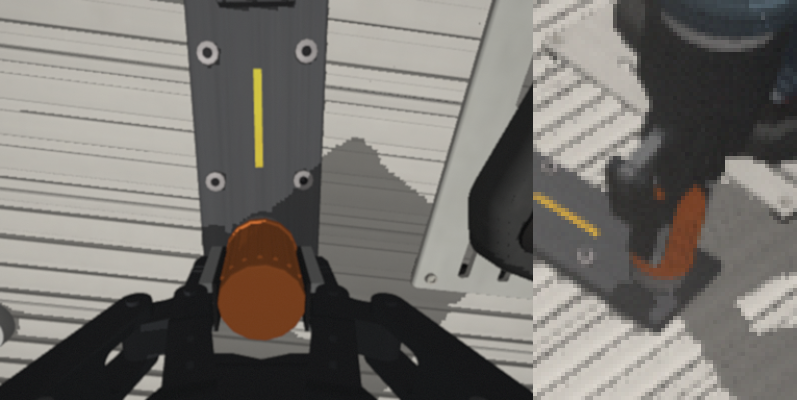

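```bash
python3 -m pendant '[0,0,0.02,0,0,0,0, 0,0,0.03,0,0,0,0, 0,0,0.03,0,0,0,0]'
python3 look.py k3 315 90
```

```text
time_s: 7.02
eef_pos: [0.5191, -0.159, 0.0799]
eef_rot: [0.041, -0.042, 0.706, -0.706]
wrist_force: [-1.1, -0.8, -0.5]
opening: 0.411
7.125 [ 0.5219569  -0.1604864   0.08282712] [ 0.64183692 -0.38831797  0.06698262] 0.40653856478891504
```

View pics/k3.png

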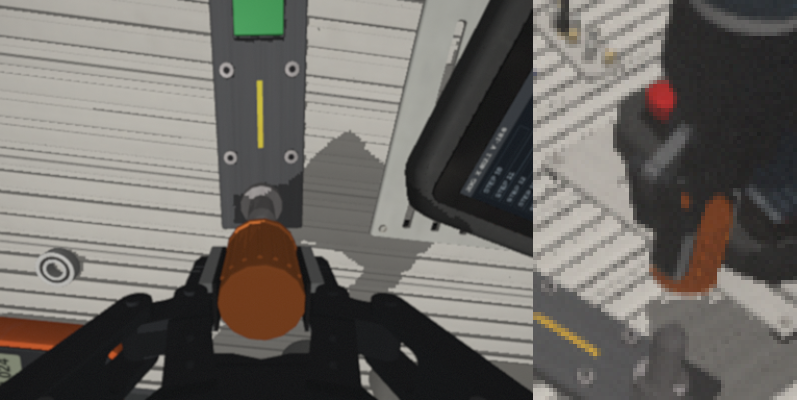

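The picture shows the cap in the fingers with its rim above the bare pin (pin at about (262,203) in the view). Next I'll carry it to open worktop near (0.56, 0.01).

```bash
python3 -m pendant '[0.01,0.05,0,0,0,0,0, 0.015,0.06,0,0,0,0,0, 0.015,0.06,0,0,0,0,0, 0,0,-0.04,0,0,0,0, 0,0,-0.035,0,0,0,0, 0,0,-0.015,0,0,0,0, 0,0,-0.006,0,0,0,0, 0,0,0,0,0,0,0]'
python3 look.py k4 260 140
```

```text
time_s: 8.12
eef_pos: [0.5601, 0.0103, -0.0161]
eef_rot: [-0.041, 0.041, -0.706, 0.706]
wrist_force: [0.3, 0.1, -1.2]
opening: 0.41
8.225 [ 0.56078398  0.01031558 -0.01520279] [-0.10948242  0.08889472 -0.23936253] 0.40774453452602843
```

View pics/k4.png

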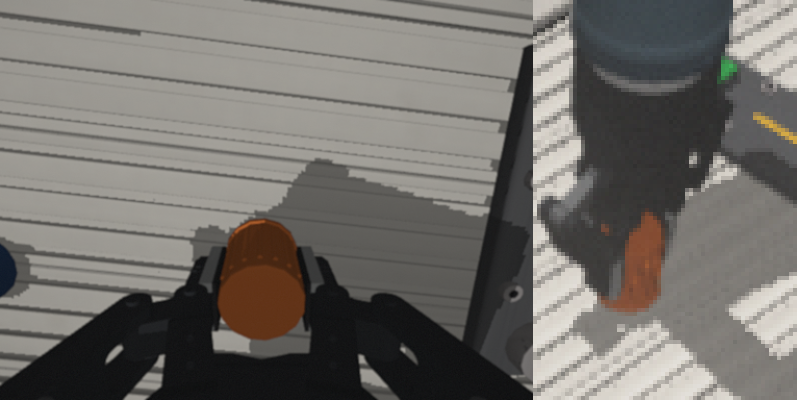

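```bash
for i in 1 2 3; do python3 -m pendant '[0,0,-0.003,0,0,0,0, 0,0,0,0,0,0,0]' | egrep 'pos|force'; done
```

```text
eef_pos: [0.5599, 0.0107, -0.0191]
wrist_force: [-0.3, -0.2, -0.9]
eef_pos: [0.5594, 0.0108, -0.0227]
wrist_force: [0.5, -0.1, -1.0]
eef_pos: [0.5599, 0.0107, -0.0249]
wrist_force: [-1.7, -0.5, 5.3]
```

```bash
python3 -m pendant '[0,0,0,0,0,0,0.06, 0,0,0,0,0,0,0.085, 0,0,0,0,0,0,0.085, 0,0,0,0,0,0,0.085, 0,0,0,0,0,0,0.085]'
python3 look.py k5 260 140
```

```text
time_s: 9.6
eef_pos: [0.5596, 0.0108, -0.0255]
eef_rot: [0.041, -0.041, 0.706, -0.706]
wrist_force: [-0.8, -0.2, -0.1]
opening: 0.993
9.7 [ 0.55967027  0.01075074 -0.02541772] [ 0.38070409  0.23150996 -0.68652098] 0.998256389578414
```

View pics/k5.png

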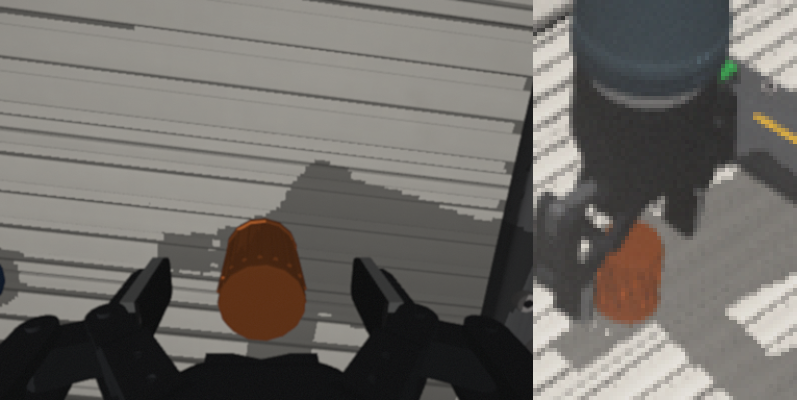

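```bash
python3 -m pendant '[0,0,0.04,0,0,0,0.085, 0,0,0.05,0,0,0,0.085, 0,0,0.06,0,0,0,0.085, 0.0,0.06,0.01,0,0,4,0.085, 0.0,0.06,0.01,0,0,4.5,0.085, 0.015,0.058,0,0,0,0,0.085, 0,0,0,0,0,0,0.085]'
python3 - <<'E'
from h import *
o=ctrl.get_obs(); im=ctrl.camera('wrist'); cv2.imwrite('pics/w3.png',im[:,:,::-1])
M=rot(o['eef_rot']);print(o['eef_pos'],np.degrees(np.arctan2(M[1,2],M[0,2]))%180,M[2].round(3))
c=cam('wrist',o); m=sil('lever','wrist'); v,u=np.nonzero(m); print(u.min(),u.max(),v.min(),v.max())
x,i=fit(LEVER,[(c,m)],[.5948,.194,.2697],0); print(x,i, x[0]-.02*np.cos(x[2]),x[1]-.02*np.sin(x[2]),np.degrees(x[2]))
E
```

```text
time_s: 10.58
eef_pos: [0.5747, 0.1927, 0.1448]
eef_rot: [0.096, -0.095, 0.701, -0.7]
wrist_force: [0.3, -1.2, -0.3]
opening: 0.994
[0.57471279 0.19274693 0.14482688] 105.49634961442273 [-0.001 -1.    -0.001]
235 275 75 246
[0.59456483 0.19222168 0.26488965] [0.894] 0.5752623980604408 0.18698562724341442 15.177058727180441
```

View pics/w3.png

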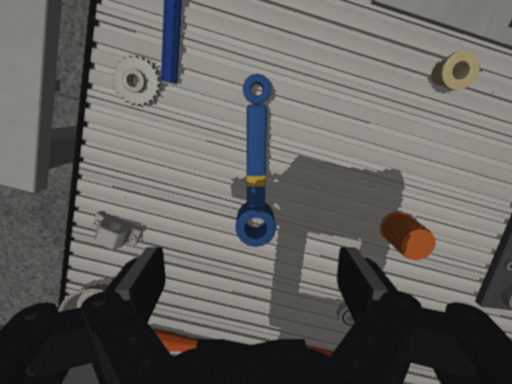

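```bash
python3 -m pendant '[0.001,-0.006,-0.03,0,0,0,0.085, 0,0,-0.05,0,0,0,0.085, 0,0,-0.04,0,0,0,0.085, 0,0,-0.03,0,0,0,0.085, 0,0,-0.01,0,0,0,0.085, 0,0,0,0,0,0,0.085]'
python3 look.py k6 180 190
```

```text
time_s: 11.42
eef_pos: [0.5755, 0.1817, -0.0155]
eef_rot: [-0.093, 0.093, -0.701, 0.701]
wrist_force: [0.6, 0.5, 0.6]
opening: 0.998
11.525 [ 0.5769451   0.18237655 -0.01389212] [0.6067298  0.47475225 0.01167432] 0.9944949643466255
```

View pics/k6.png

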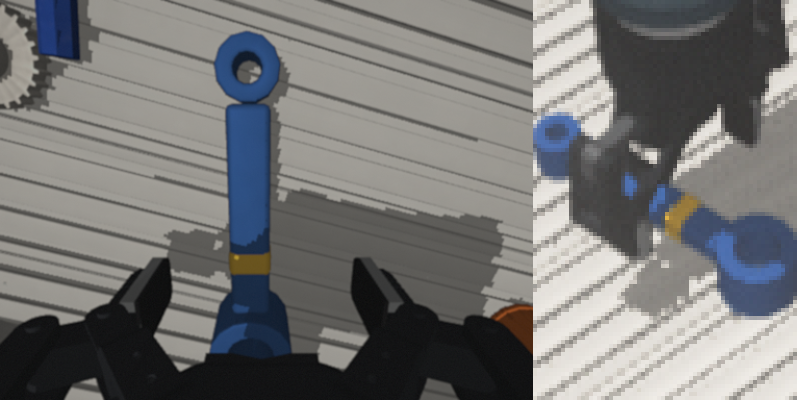

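```bash
python3 - <<'E'
from h import *
o=ctrl.get_obs(); c=cam('wrist',o); print(o['eef_pos'],ray(c,(240,253),.028)); m=sil('lever','wrist')
x,i=fit(LEVER,[(c,m)],[.5948,.194,.2697],0); print(x,i, x[0]-.02*np.cos(x[2]),x[1]-.02*np.sin(x[2]))
E
```

```text
[ 0.5769451   0.18237655 -0.01389212] [0.5760589  0.18689575 0.028     ]
[0.59654929 0.19283612 0.26481525] [0.834] 0.5772464741357817 0.18760150508960646
```

```bash
python3 -m pendant '[0,0.005,-0.008,0,0,0,0.085, 0,0,-0.006,0,0,0,0.085, 0,0,0,0,0,0,0.085]'; python3 -m pendant '[0,0,-0.005,0,0,0,0.085, 0,0,0,0,0,0,0.085]'; python3 look.py k7 180 190
```

```text
time_s: 11.95
eef_pos: [0.5749, 0.1879, -0.0302]
eef_rot: [0.093, -0.094, 0.701, -0.701]
wrist_force: [0.9, 0.9, 0.6]
opening: 0.995
time_s: 12.2
eef_pos: [0.5753, 0.1877, -0.0349]
eef_rot: [-0.093, 0.094, -0.701, 0.701]
wrist_force: [0.9, 0.1, -0.2]
opening: 0.991
12.3 [ 0.5756077   0.18770138 -0.03449985] [-0.4860085  -0.06571066  0.01654794] 0.9913400047607045
```

View pics/k7.png

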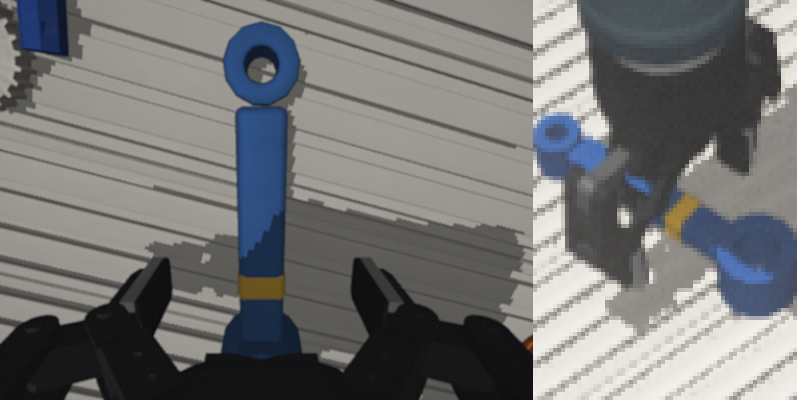

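```bash
python3 -m pendant '[0,0,0,0,0,0,0, 0,0,0,0,0,0,0, 0,0,0,0,0,0,0, 0,0,0,0,0,0,0, 0,0,0,0,0,0,0, 0,0,0,0,0,0,0]'; python3 look.py k8 180 190
```

```text
time_s: 13.05
eef_pos: [0.5758, 0.1879, -0.0342]
eef_rot: [0.094, -0.093, 0.701, -0.701]
wrist_force: [-0.8, 0.6, 2.3]
opening: 0.224
13.15 [ 0.57585696  0.18786121 -0.03413768] [-0.79656366  0.96932875  3.44477349] 0.22029314635189293
```

View pics/k8.png

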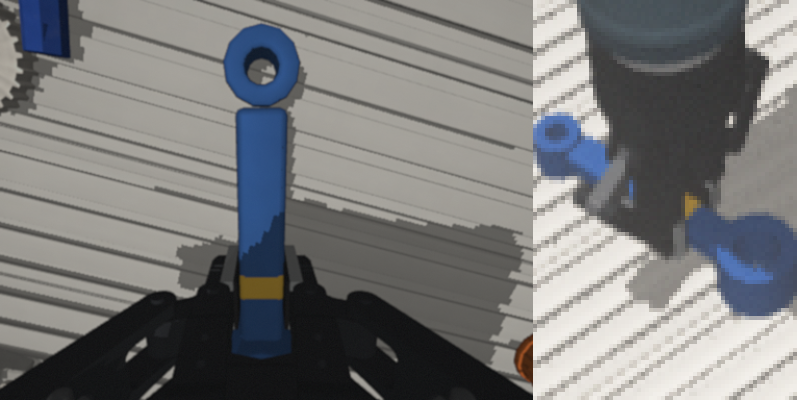

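```bash
python3 -m pendant '[0,0,0.01,0,0,0,0, 0,0,0.02,0,0,0,0, 0,0,0.03,0,0,0,0, 0,0,0.04,0,0,0,0, 0,0,0.01,0,0,0,0, 0,0,0,0,0,0,0, 0,0,0,0,0,0,0]'; python3 look.py k9 180 150
```

```text
time_s: 14.02
eef_pos: [0.5741, 0.1875, 0.0737]
eef_rot: [0.092, -0.095, 0.701, -0.701]
wrist_force: [-0.4, 0.6, -6.3]
opening: 0.222
14.125 [0.57422198 0.18754906 0.07361832] [-0.55822332 -0.48497886 -5.17477886] 0.22103655765724817
```

View pics/k9.png

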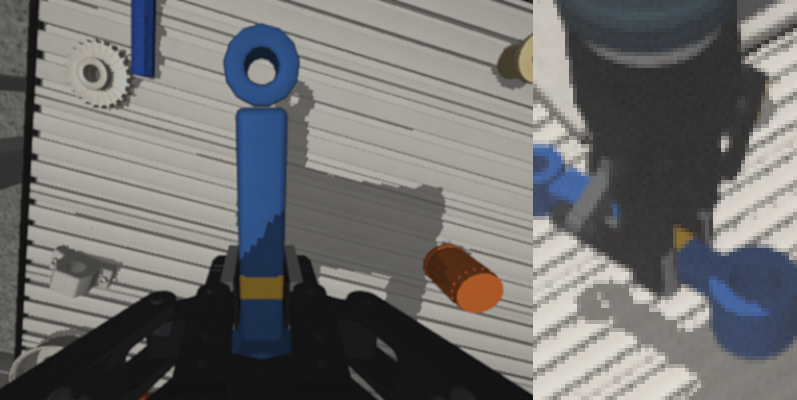

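```bash
python3 -m pendant '[0,-0.03,0,0,0,-1,0, -0.001,-0.05,0,0,0,-1.2,0, -0.001,-0.06,0,0,0,-1.2,0, -0.001,-0.06,0,0,0,-1.2,0, -0.001,-0.06,0,0,0,-1.2,0, -0.001,-0.05,0,0,0,-1.2,0, 0,-0.03,0,0,0,-1.2,0, 0,0,0,0,0,0,0, 0,0,0,0,0,0,0]'
cat > m.py <<'E'
from h import *
import sys
o=ctrl.get_obs(); W=ctrl.camera('wrist'); cw=cam('wrist',o)
M=rot(o['eef_rot']);print(o['time_s'],o['eef_pos'],np.degrees(np.arctan2(M[1,2],M[0,2]))%180,M[2].round(3),o['opening'])
zl=float(o['eef_pos'][2])+.0345; print('underside',zl)
S=ctrl.camera('scene');T=ctrl.camera('top')
for n in('top','scene','wrist'):
    c=cw if n=='wrist' else cam(n)
    m=sil('lever',n)
    if m is not None:
        v,u=np.nonzero(m); print(n,m.sum(),u.min(),u.max(),v.min(),v.max())
k=sys.argv[1]
cv2.imwrite(f'pics/{k}.png',np.hstack([cv2.resize(W,(400,300)),cv2.resize(S[130:220,260:380],(400,300),interpolation=3)])[:,:,::-1])
cv2.imwrite(f'pics/{k}t.png',cv2.resize(T[120:230,300:420],None,fx=5,fy=5,interpolation=3)[:,:,::-1])
cv2.imwrite(f'pics/{k}w.png',W[:,:,::-1])
cv2.imwrite(f'pics/{k}s.png',S[:,:,::-1])
E
python3 m.py k10
```

```text
time_s: 15.25
eef_pos: [0.5699, -0.1516, 0.0745]
eef_rot: [0.043, -0.044, 0.706, -0.705]
wrist_force: [-0.2, 0.7, -5.4]
opening: 0.22
15.25 [ 0.56989437 -0.15155641  0.07450136] 96.99543407986026 [ 0.002 -1.    -0.002] 0.22010623690976697
underside 0.10900135615365959
top 306 350 364 138 171
scene 735 299 363 120 165
wrist 15565 213 287 23 344
```

View pics/k10.png

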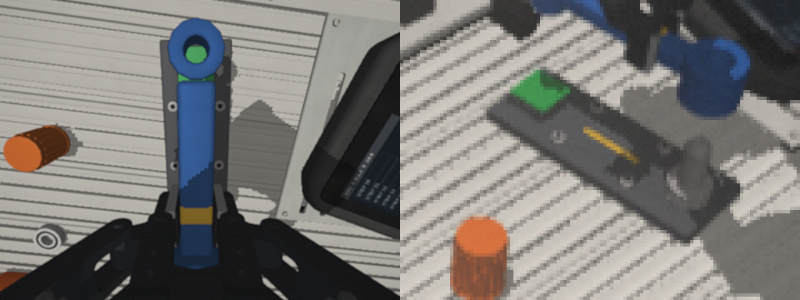

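View pics/k10t.png

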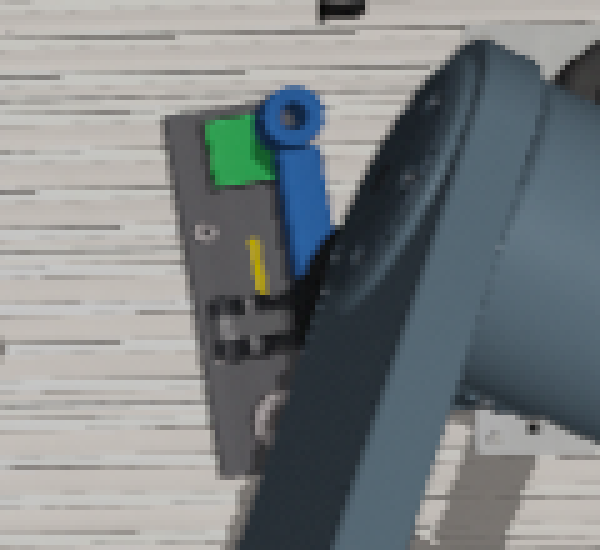

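```bash
python3 - <<'E'
from h import *
t=cam('top');s=cam('scene'); o=ctrl.get_obs(); w=cam('wrist',o)
z=o['eef_pos'][2]+.0345
print('eye top',ray(t,(358.4,143.2),z+.028),'pad',ray(t,(348.2,150.2),.025))
print('pin scene',ray(s,(349,174),.063))
print('wrist eye',ray(w,(195*1.28,48*1.28),z+.028))
L=np.array(place([np.array([[-.07,0,.036],[-.07,0,0],[.07,0,.028]])],o['eef_pos'][0]+.02*np.cos(.12),o['eef_pos'][1]+.02*.12,z,np.radians(6.9)))[0]
print(L.round(4),proj(s,L).round(1),proj(t,L).round(1))
for n,c in(('scene',s),('wrist',w)):
    m=sil('lever',n)
    for f in (LEVER,):
        x,i=fit(f,[(c,m)],[o['eef_pos'][0]+.02,o['eef_pos'][1]+.0024,.12],z) ; print(n,x,i)
r=ctrl.silhouettes('fixture','scene')[0]['mask']; 
P=[FIX[0],FIX[2],cyl(-.07,0,.017,.012,.025),cyl(-.07,0,.010,.025,.060),cyl(-.07,0,.006,.06,.065)]
print(fit(P,[(s,r)],[.589,-.149,.125],0))
im=cv2.imread('pics/k10s.png')[110:210,270:400]; cv2.imwrite('pics/k10sz.png',cv2.resize(im,None,fx=6,fy=6,interpolation=3))
E
```

```text
eye top [ 0.65831149 -0.13943223  0.13804798] pad [ 0.65683676 -0.14018852  0.025     ]
pin scene [ 0.51715555 -0.15546245  0.063     ]
wrist eye [ 0.66043785 -0.14082513  0.13804798]
[[ 0.5211 -0.1573  0.146 ]
 [ 0.5211 -0.1573  0.11  ]
 [ 0.6601 -0.1405  0.138 ]] [[354.6 146.5]
 [351.8 158.3]
 [305.5 121.4]] [[369.4 204.9]
 [365.2 204.5]
 [358.9 142.4]]
scene [ 0.58839153 -0.14596701  0.13256925] [0.683]
wrist [ 0.58933303 -0.14980598  0.12070146] [0.736]Traceback (most recent call last):
  File "<stdin>", line 13, in <module>
IndexError: list index out of range
```

```bash
python3 -m pendant '[-0.001,0,-0.006,0,0,0,0, 0,0,-0.006,0,0,0,0, 0,0,0,0,0,0,0, 0,0,0,0,0,0,0, 0,0,0,0,0,0,0]'
python3 m.py k11
python3 - <<'E'
from h import *
s=cam('scene');t=cam('top'); o=ctrl.get_obs(); z=o['eef_pos'][2]+.0345
im=cv2.imread('pics/k11s.png'); S=6
im=cv2.resize(im[110:210,270:400],None,fx=S,fy=S,interpolation=3)
P=place([cyl(-.07,0,.022,0,0)[:48],cyl(-.07,0,.022,.036,.036)[:48],cyl(.07,0,.014,.028,.028)[:48]],o['eef_pos'][0]+.02*np.cos(.12),o['eef_pos'][1]+.0024,z,.121)
for p in P: cv2.polylines(im,[np.round((proj(s,p)-[270,110]+.5)*S).astype(int)],True,(0,255,255),1)
cv2.imwrite('pics/k11z.png',im)
E
```

```text
time_s: 16.32
eef_pos: [0.5699, -0.1524, 0.0638]
eef_rot: [-0.043, 0.043, -0.706, 0.706]
wrist_force: [-0.7, -0.1, -5.7]
opening: 0.222
16.325 [ 0.56986942 -0.15239751  0.06380049] 96.99742693392814 [-0. -1.  0.] 0.22180421633643757
underside 0.09830049396946478
top 356 350 364 138 175
scene 733 299 363 123 168
wrist 15008 214 287 23 344
```

View pics/k11z.png

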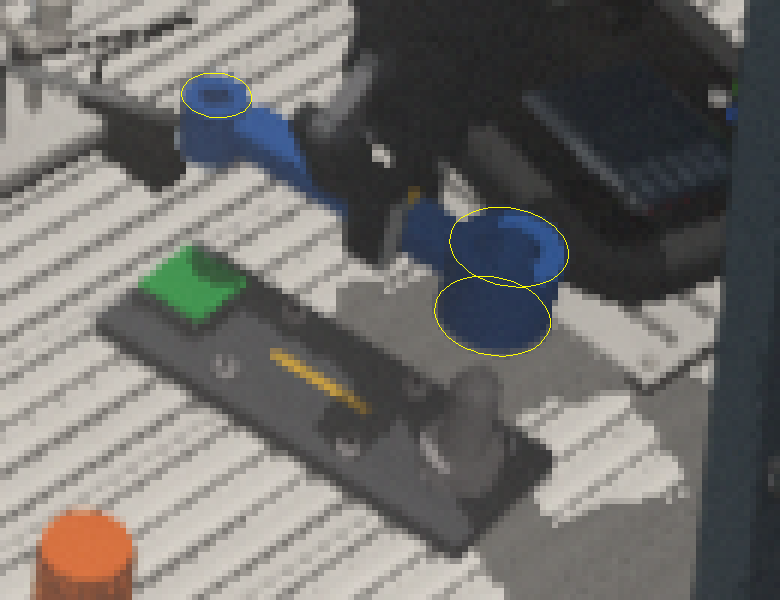

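View pics/k11w.png

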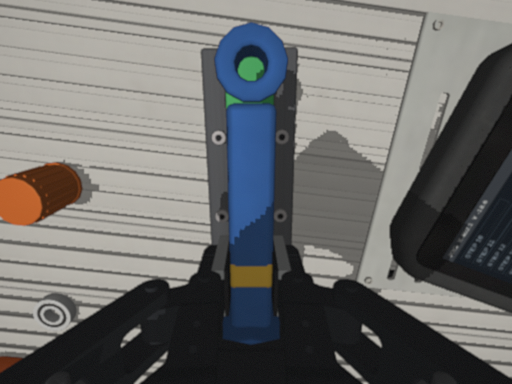

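```bash
python3 - <<'E'
from bench import ctrl
o=ctrl.get_obs(); print(o['eef_pos'],abs(o['dq']).max(),o['opening'])
print(ctrl.hand_in())
E
```

```text
[ 0.56973604 -0.15227347  0.06370703] 0.002613686396506406 0.2178069228642466
the job is handed in; nothing more can be done
None
```

I lifted the cap off the pin and set it upright on the worktop at about (0.56, 0.01), roughly 17 cm from the pin. I then gripped the lever at its yellow band and handed in at about 16.5 s with it still held over the fixture. The hand-in reported no verdict.

**Last checks**
- **Height and level:** the lever's underside was at about 0.098 m, roughly 33 mm above the pin tip. A level model drawn over the scene picture matched the lever to within about a pixel.
- **Alignment:** hub over pin and eye over pad were each within about 2 mm, estimated just before I lowered the lever the last 11 mm. The shift since then was about 1 mm.
- **Grip:** the lever was steady (joint speed under 0.003 rad/s), with about 5.7 N of load. The opening was 0.22, which fits the 20 mm arm.
- **Cap and bystanders:** the cap stood upright and free of the fingers. I saw no contact with the gear, housing, bushing or bearing, but I did not re-measure their positions.

**What disagreed**
- **Missed first grasp:** the first close on the cap missed. The real fingertips sat about 40 mm behind the reported TCP, so the fingers shut above the cap. I worked with that offset from then on, which is why the reported heights went below zero.
- **Fixture heading:** the cameras differed by up to about 2° (5.8° to 7.6°). The lever's final heading was about 7°.
- **Fixture detection:** the fixture was not found in one late scene picture, so I judged the final pin position from the scene picture by eye.

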